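Close the stock tub and hold the mirror so the camera sees its back disc

ROBOT

A 6-joint arm with a two-finger parallel gripper is mounted at the origin on the work surface. World frame = base frame: x ahead of the robot, y to its left, z up, the work surface at z = 0. Lengths are in mm, angles in rad, forces in N, time in s.
With the tool pointing down it reaches from about 275 to 750 mm from the base axis. Payload 10.2 kg.
Tool frame: the origin (TCP) lies between the finger pads; the fingertips stand 11 mm ahead of it and the grasp point (between the pads) lies 8 mm behind it; z points along the fingers, y is the line along which they close (so a half turn about z gives the same grasp; the last joint's range is limited). The gripper opens to 85 mm and grips with 20 to 120 N. Pads are 22 mm wide; open, the fingers measure 114 mm over their backs; the gripper's body (76 mm by 85 mm) begins 54 mm behind the grasp point. The pads swing forward as they close: fully open they stand 13 mm farther back than shut.
Start: joints at [-1.483, 0.313, 1.498, -0, 1.331, -0.223], TCP at [160.543, -499.857, 242.294] pointing down, gripper open.
Joint ranges: [-2.94, 2.94], [-0.97, 2.17], [0.19, 2.56], [-1.23, 4.37], [0.02, 3.11], [-2.88, 2.88]. Speed limits (rad/s): [2.39, 2.39, 3.01, 3.14, 3.14, 3.14].

INTERFACE

Orientations are given as a unit quaternion [w, x, y, z].
In Python, from rig import sense, eyes, finish_job gives the robot as it stands.
- The arm moves only by the shell command python3 -m jog 'ROWS' [FORCE]. ROWS is JSON, a list of rows, each a list of 7 numbers: the shift along the tool's x, y, z in m, then the turn, a rotation vector about the tool's x, y, z in rad, then the finger opening in m, from 0 to 0.0854. In form: [[dx, dy, dz, rx, ry, rz, gripper], ...]. A call has 1 to 5 rows; each row shifts and turns the commanded pose from where the row before left it, along the tool's axes as they then stand; what a row does not reach is not made up. A row lasts 1/10 s, in which the tool goes at most 50 mm and 8.59 degrees, less where a joint would pass 70% of its speed; a pose out of reach is approached as far as the arm can. A call is refused whole if a number of a shift passes 0.05 or a number of a turn 0.15, either way. A call with a gripper value outside its range is refused whole. The fingers move at their own pace and stop on an object; FORCE is the grip in N (left out, the last holds). Time passes only in rows, so rows that do not move let the fingers close. It gives the time, the measured TCP pose, the force, the opening and the grip force at its end, in the units of the state.
- sense(): the state, without advancing time (a new reading comes with each control period).
- eyes.capture(name): name is "side" or "top" or "wrist"; returns the picture (480x640x3 uint8, red, green, blue); there is no depth.
- eyes.calibration(name): a dict with "fx", "fy", "cx", "cy" (pixels), "cam_to_world" (4x4, takes a point from camera to world coordinates); the wrist camera has in their place "mount" (4x4, takes a point from camera to tool coordinates, whose origin is the TCP and whose axes are the flange's). Camera axes: x right, y down, z forward; pixel columns grow to the right and rows downward; lengths in mm; the calibration is good to about 2 mm. A picture is of the moment at which its call begins: read the wrist's pose just before it. calibration takes no time and is no camera call.
- finish_job(): hands the job in; it is judged then, once.
The state is a dict: "time_s": time; "joints": joint angles; "dq": joint speeds; "tau": joint torques, N m; "eef_pos": TCP position; "ee_rot": TCP orientation; "force": force on the tool from outside, world axes, zero at the start; "wrist_torque": the same for the moment, N m; "grip_width": opening from 0.0 (shut) to 1.0 (fully open); "grip_force": force on a finger pad.
Only numpy, scipy, OpenCV 4.12 (cv2) and the standard library are available. Lean on these libraries where they do the work, as an engineer would, in place of code of your own. Each camera call takes 0.05 s, during which the arm holds its last target. There are 200 camera calls.

TASK

At the stockroom's booking-in bench, press the raised lid of the white tub down until it sits level and fully home on the rim. Then turn the inspection mirror by its yellow grip until the small black bench camera, looking into the mirror, sees the orange disc on the back of the tub in the middle of its view, and finish while still holding the mirror there: it springs away if let go. Leave the carton, the spotlight and the roll of tape where they stand.

Things in the scene. Friction and masses are not known exactly. Their poses are not given: they have to be found in the camera images.
- tub: White plastic storage tub, open box 130 x 130 mm and 85 mm tall, walls 4 mm, fixed to the bench, with a blue lid. Origin: centre of its underside. x points to the tub's back (the wall with the orange disc), z up.
- lid (a joint): Angle (rad) of the tub's blue lid, 138 x 138 x 8 mm, hooked on the back rim and hinging about a line along tub y at tub x = 65 mm, z = 85.5 mm. 0 = level, fully home against a stop, top face 93.5 mm above the bench; up to 0.2 = front edge raised. Stiff: it stays where left and takes about 5 N downward at the front edge to move.
- lid_front (a point): Point on the top face of the lid, in the middle of its width, 19 mm in from its front edge and 120 mm from the lid's hinge line: a place to press down. The front edge is the raised one, on the side away from the orange disc.
- marker (a point): Centre of the face of the flat orange disc, 40 mm across, on the outside of the tub's back wall, 55 mm above the bench.
- rig: Inspection rig fixed to the bench: aluminium plate 330 x 70 x 8 mm carrying a small black camera on a post and an upright turning mirror. Origin: on the mirror's turning axis at bench height. x: the way the camera looks (from lens to mirror axis), y: left of that, z: up. The camera stands 209 to 280 mm from the axis on the -x side, 102 mm tall.
- lens (a point): Middle of the front of the camera lens, 209 mm from the mirror's axis and 80 mm above the bench. The camera looks straight and level at the mirror's axis.
- mirror_head: The mirror: black upright frame 84 mm wide, 10 mm thick, 45 to 115 mm above the bench, flat silvery glass on one side, yellow grip on top; all turn as one about an upright axis in the glass face. Origin: on that axis at bench height. x: straight out of the glass (normal), y: along its width, z: up. At rest x points 195 degrees anticlockwise (from above) from rig x.
- mirror_grip (a point): Centre of the yellow grip, on the turning axis, 140 mm above the bench: a bar 12 mm thick (along mirror x), 44 mm long (along mirror y), 34 mm tall (123 to 157 mm above the bench). The mirror turns clockwise (from above) from its rest stop by up to 1.25 rad; a spring always pulls it back to rest (0.06 N m at rest, 0.21 N m at 1.25 rad).
- view: Not a visible thing: the camera's line of sight after bouncing off the mirror. Origin: on the mirror's axis, 80 mm above the bench. x: along the reflected line (210 degrees anticlockwise from rig x with the mirror at rest; turns clockwise twice as far as the mirror), z: up. The disc is in the middle of the view when this line, seen from above, meets it.
- carton: Loose cardboard carton with a green band, 70 x 90 mm, 80 mm tall, a bystander. Origin: centre of its underside.
- spotlight: Loose white ceiling spotlight, 90 mm across at the top, 65 mm tall, a bystander. Origin: centre of its underside.
- tape: Loose orange roll of tape lying flat, 100 mm across, 48 mm tall, a bystander. Origin: centre of its underside.

How it is judged:
By the outcome, as a careful person would: the job done as asked, in the order asked, and still so for the second after the job is handed in, while the arm keeps its last pose, push and grip.
It also fails if it takes over 43 s, if anything falls off the work surface, if the arm or the gripper's body presses on something with over 40 N, if the wrist force passes 120 N, or if a joint passes its speed limit or range.

## Working session

There is one attempt and no reset: what is moved stays moved. The work goes in short steps, Python scripts to look and compute and a shell command to move; the robot and the scene stay as the last step left them, time stands still between calls to the robot, and variables do not carry over. Pictures are saved under pics/ and viewed, at most 10 in all, crops included, and the job is handed in when it is done.

```bash
mkdir -p pics; ls
python3 - <<'E'
from rig import sense, eyes
import cv2
for n in("top","side"):
    cv2.imwrite(f"pics/{n}0.png",eyes.capture(n)[:,:,::-1]); print(eyes.calibration(n))
s=sense();print(s)
print(eyes.calibration("wrist"))
E
```

```text
pics
{'fx': 436.92199195647623, 'fy': 436.92199195647623, 'cx': 314.1903564422131, 'cy': 239.45841269021616, 'cam_to_world': array([[ 1.44874093e-01, -9.67294122e-01,  2.08215224e-01,
         3.71861625e+02],
       [-9.89438527e-01, -1.42646124e-01,  2.57582128e-02,
         2.03867235e+01],
       [ 4.78532684e-03, -2.09747862e-01, -9.77743798e-01,
         9.71178614e+02],
       [ 0.00000000e+00,  0.00000000e+00,  0.00000000e+00,
         1.00000000e+00]])}
{'fx': 493.7005494040777, 'fy': 493.7005494040777, 'cx': 320.8821839390354, 'cy': 240.3187199777776, 'cam_to_world': array([[-9.92277617e-01, -5.57981139e-02,  1.10777712e-01,
         4.48044812e+02],
       [-1.22268325e-01,  5.90288762e-01, -7.97878207e-01,
         8.30319767e+02],
       [-2.08707396e-02, -8.05261291e-01, -5.92552668e-01,
         6.82901163e+02],
       [ 0.00000000e+00,  0.00000000e+00,  0.00000000e+00,
         1.00000000e+00]])}
{'time_s': 0.1, 'joints': array([-1.48338679e+00,  3.13415570e-01,  1.49838445e+00, -2.51678879e-05,
        1.33104954e+00, -2.23411741e-01]), 'dq': array([-0.0019023 , -0.0
[... 272 characters left out ...]
ray([-6.27832032e-04,  9.87947395e-01,  1.54788729e-01,  3.05087479e-05]), 'force': array([-0.31136761, -0.47393703,  0.41111001]), 'wrist_torque': array([ 0.02696739, -0.01468472, -0.04306389]), 'grip_force': 0.0, 'grip_width': 1.001693277355575}
{'fx': 372.9079073327781, 'fy': 372.9079073327781, 'cx': 317.7153063993195, 'cy': 236.80012550708858, 'mount': array([[ 8.47883862e-04, -9.48106416e-01, -3.17952048e-01,
         8.12404905e+01],
       [ 9.99999334e-01,  5.54764319e-04,  1.01244099e-03,
        -7.38005903e-01],
       [-7.83513348e-04, -3.17952695e-01,  9.48106255e-01,
        -1.31542758e+02],
       [ 0.00000000e+00,  0.00000000e+00,  0.00000000e+00,
         1.00000000e+00]])}
```

View pics/top0.png

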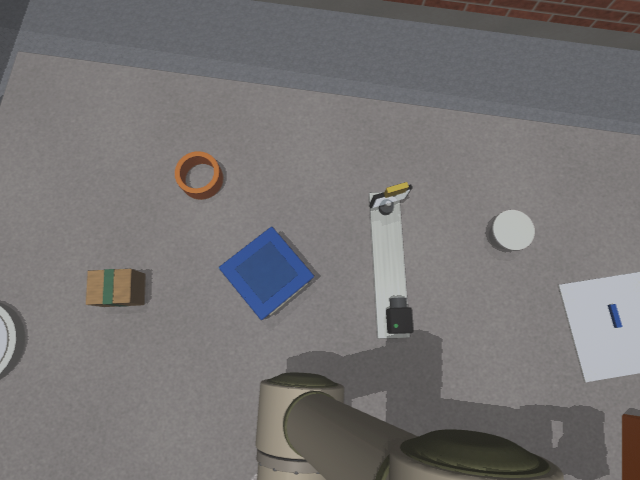

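View pics/side0.png

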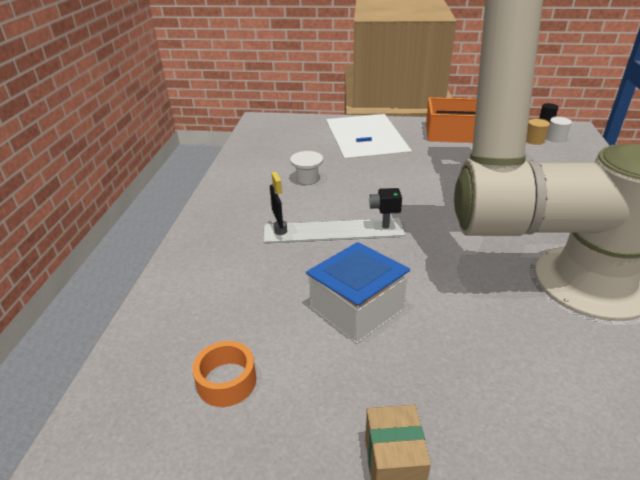

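The top view shows the tub lid with corners near (273,228), (313,273), (264,318) and (220,268). The mirror grip is at (398,189) and the bench camera at (400,318). In the side view the lid is around (358,272) and the grip at (277,183). Next I'll triangulate these.

```bash
cat > h.py <<'E'
import numpy as np, cv2
from rig import sense, eyes
from scipy.spatial.transform import Rotation as R
def rot(s): q=s["ee_rot"]; return R.from_quat([q[1],q[2],q[3],q[0]]).as_matrix()
def cam(n,s=None):
    c=eyes.calibration(n)
    if n=="wrist":
        T=np.eye(4);T[:3,:3]=rot(s);T[:3,3]=s["eef_pos"];M=T@c["mount"]
    else: M=c["cam_to_world"]
    return c,M
def ray(C,p):
    c,M=C; d=M[:3,:3]@np.array([(p[0]-c["cx"])/c["fx"],(p[1]-c["cy"])/c["fy"],1]); return M[:3,3],d/np.linalg.norm(d)
def onz(C,p,z): o,d=ray(C,p); return o+d*(z-o[2])/d[2]
def tri(C1,p1,C2,p2):
    A=np.zeros((3,3));b=np.zeros(3)
    for o,d in(ray(C1,p1),ray(C2,p2)):
        P=np.eye(3)-np.outer(d,d);A+=P;b+=P@o
    x=np.linalg.solve(A,b);o,d=ray(C1,p1); return x,np.linalg.norm(np.cross(x-o,d))
def mask(im,lo,hi): return cv2.inRange(cv2.cvtColor(im,cv2.COLOR_RGB2HSV),lo,hi)
def biggest(m,box=None):
    if box is not None:
        k=np.zeros_like(m);x0,y0,x1,y1=box;k[y0:y1,x0:x1]=255;m=m&k
    cs,_=cv2.findContours(m,cv2.RETR_EXTERNAL,cv2.CHAIN_APPROX_NONE)
    return max(cs,key=cv2.contourArea)
E
python3 - <<'E'
from h import *
np.set_printoptions(precision=1,suppress=True)
T={n:cv2.imread(f"pics/{n}0.png")[:,:,::-1].copy() for n in("top","side")}
C={n:cam(n) for n in T}
box={"top":((200,200,330,340),(370,170,430,215),(360,180,425,345)),"side":((300,235,420,310),(265,165,295,200),(0,0,1,1))}
Q={};G={}
for n,im in T.items():
    c=biggest(mask(im,(100,120,40),(125,255,255)),box[n][0])
    Q[n]=cv2.approxPolyDP(cv2.convexHull(c),6,True)[:,0]; print(n,Q[n].tolist())
    c=biggest(mask(im,(18,120,80),(35,255,255)),box[n][1]);r=cv2.minAreaRect(c);print(r);G[n]=r[0]
    G[n+'b']=cv2.boundingRect(c)
print("grip",tri(C["top"],G["top"],C["side"],G["side"]),onz(C["top"],G["top"],157),onz(C["top"],G["top"],140))
for p in Q["top"]:
    best=min((tri(C["top"],p,C["side"],q) for q in Q["side"]),key=lambda t:t[1]); print(p,best)
# plate
im=T["top"];m=mask(im,(0,0,150),(180,40,255));c=biggest(m,box["top"][2]);r=cv2.minAreaRect(c)
print([onz(C["top"],p,8) for p in cv2.boxPoints(r)],cv2.boxPoints(r).tolist())
b=cv2.resize(im[165:345,200:440],None,fx=3.3,fy=3.3,interpolation=cv2.INTER_CUBIC);cv2.imwrite("pics/c1.png",b[:,:,::-1])
E
```

```text
top [[271, 227], [313, 276], [261, 319], [219, 267]]
((396.94342041015625, 187.3018798828125), (5.49442195892334, 22.527130126953125), 74.05460357666016)
side [[409, 269], [359, 304], [307, 273], [355, 243]]
((276.40167236328125, 182.41802978515625), (21.366436004638672, 7.423930644989014), 84.80557250976562)
grip (array([ 676. , -105.7,  141. ]), np.float64(2.0147036127007114)) [ 672.2 -103.3  157. ] [ 678.5 -105.9  140. ]
[271 227] (array([572.4, 136.1,  89.9]), np.float64(0.2546628008204197))
[313 276] (array([486.9,  34.9,  89.9]), np.float64(2.653253256642802))
[261 319] (array([384.8, 122.9, 103.7]), np.float64(0.5831819237178896))
[219 267] (array([471.7, 223.6, 103.9]), np.float64(1.290998601921036))
[array([676.5, -68.8,   8. ]), array([ 691.2, -138.7,    8. ]), array([ 396.8, -186.3,    8. ]), array([ 383.4, -120.7,    8. ])] [[369.8620910644531, 204.65518188476562], [400.8138122558594, 202.83450317382812], [408.6275939941406, 335.6689758300781], [377.6758728027344, 337.4896545410156]]
```

View pics/c1.png

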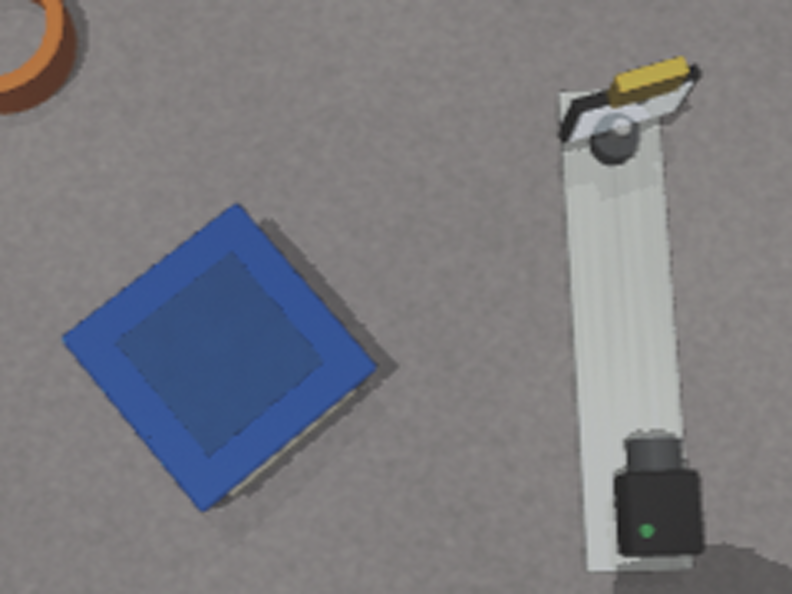

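The crop shows the tub's raised lid edge at lower-left (front corners z≈104, back corners z≈90, towards the mirror). The plate's left edge runs from (560,93) to (588,571) in crop pixels, and the camera body spans about (615–703, 470–557). I'll compute the rig geometry while the arm heads for the lid.

```bash
python3 - <<'E'
from h import *
np.set_printoptions(precision=2,suppress=True)
C=cam("top"); u=lambda x,y:(200+x/3.3,165+y/3.3)
a=onz(C,u(560,93),8);b=onz(C,u(588,571),8);d=a-b;print("plate",a,b,np.linalg.norm(d),np.degrees(np.arctan2(d[1],d[0])))
bc=onz(C,u(659,514),102);print("cam top",bc)
g=np.array([676,-105.7]);d=g-bc[:2];print(np.linalg.norm(d),np.degrees(np.arctan2(d[1],d[0])))
E
J="python3 -m jog"
$J '[[0.0312,-0.0364,0,0,0,0,0],[0.0312,-0.0364,0,0,0,0,0],[0.0312,-0.0364,0,0,0,0,0],[0.0312,-0.0364,0,0,0,0,0],[0.0312,-0.0364,0,0,0,0,0]]' 40
$J '[[0.0312,-0.0364,0,0,0,0,0],[0.0312,-0.0364,0,0,0,0,0],[0.0312,-0.0364,0,0,0,0,0],[0.0312,-0.0364,0,0,0,0,0],[0.0312,-0.0364,0,0,0,0,0]]'
$J '[[0.0312,-0.0364,0,0,0,0,0],[0.0312,-0.0364,0,0,0,0,0],[0.0312,-0.0364,0,0,0,0,0],[0.0312,-0.0364,0,0,0,0,0],[0,0,0,0,0,0,0]]'
python3 - <<'E'
from h import *
s=sense();cv2.imwrite("pics/w1.png",eyes.capture("wrist")[:,:,::-1])
t=np.array([439.6,163.3,150]); print(s["eef_pos"],s["time_s"],s["grip_width"],s["force"],rot(s).T@(t-s["eef_pos"])/1000)
E
```

```text
plate [703.78 -65.18   8.  ] [ 382.4  -121.91    8.  ] 326.34827225231464 10.011042543664065
cam top [ 420.27 -145.96  102.  ]
258.8768071614683 8.94782546563435
time_s: 0.6
eef_pos: [253.6, -276.9, 242.1]
ee_rot: [-0.0, 0.988, 0.154, 0.0]
force: [2.1, 0.8, -0.7]
grip_width: 0.141
grip_force: 0.0
time_s: 1.1
eef_pos: [346.4, -55.9, 242.4]
ee_rot: [0.0, 0.988, 0.155, 0.0]
force: [0.7, -1.5, 0.7]
grip_width: -0.0
grip_force: 0.0
time_s: 1.6
eef_pos: [421.1, 123.0, 241.7]
ee_rot: [-0.001, 0.987, 0.158, -0.0]
force: [-0.5, -0.4, 0.1]
grip_width: -0.004
grip_force: 0.0
[421.08580603 123.04753939 241.74428758] 1.6 -0.00436890256525786 [-0.47581118 -0.36862275  0.10136213] [ 0.03016281 -0.03237939  0.09177053]
```

View pics/w1.png

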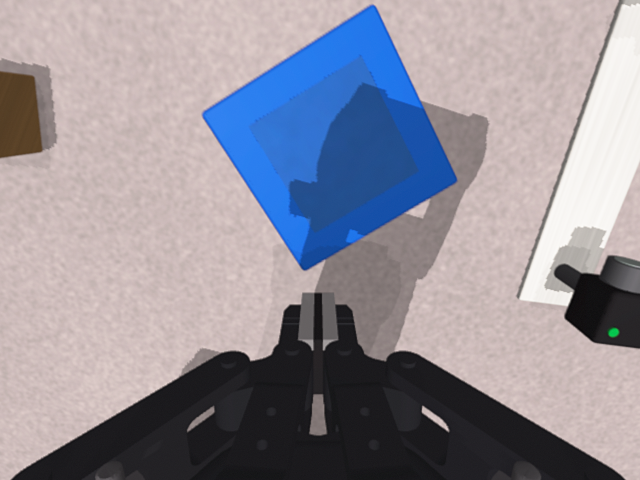

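The wrist view shows the lid with corners (373,6), (456,181), (304,270) and (203,115), with the fingers shut below it. Its front edge runs (203,115)–(304,270), which agrees with the estimate. I'll move over lid_front and descend.

```bash
python3 - <<'E'
from h import *
s=sense();C=cam("wrist",s)
for p,z in((373,6),92),((456,181),92),((304,270),106),((203,115),106): print(onz(C,p,z).round(1))
E
python3 -m jog '[[0.01,-0.0108,0.03,0,0,0,0],[0.01,-0.0108,0.03,0,0,0,0],[0.01,-0.0108,0.03,0,0,0,0],[0,0,0,0,0,0,0]]'
python3 -m jog '[[0,0,0.01,0,0,0,0],[0,0,0.01,0,0,0,0],[0,0,0.01,0,0,0,0],[0,0,0,0,0,0,0]]'
```

```text
[571.4 132.5  92. ]
[482.7  31.6  92. ]
[382.9 120.4 106. ]
[471.1 220.2 106. ]
time_s: 2.05
eef_pos: [437.6, 158.4, 149.3]
ee_rot: [-0.0, 0.988, 0.155, -0.003]
force: [0.1, 0.7, 0.1]
grip_width: 0.001
grip_force: 0.0
time_s: 2.45
eef_pos: [438.7, 158.5, 121.5]
ee_rot: [-0.0, 0.988, 0.154, -0.001]
force: [-0.2, 0.5, -0.4]
grip_width: -0.0
grip_force: 0.0
```

```bash
python3 -m jog '[[0,0.0,0.005,0,0,0,0],[0,0,0.004,0,0,0,0],[0,0,0,0,0,0,0]]'
python3 -m jog '[[0,0,0.003,0,0,0,0],[0,0,0,0,0,0,0]]'
python3 -m jog '[[0,0,0.003,0,0,0,0],[0,0,0,0,0,0,0]]'
```

```text
time_s: 2.75
eef_pos: [439.3, 159.0, 113.3]
ee_rot: [-0.0, 0.988, 0.155, 0.0]
force: [-0.0, -0.0, 0.8]
grip_width: -0.002
grip_force: 0.1
time_s: 2.95
eef_pos: [439.2, 159.1, 110.2]
ee_rot: [-0.0, 0.988, 0.155, 0.0]
force: [-0.0, 0.5, 1.3]
grip_width: -0.001
grip_force: 0.6
time_s: 3.15
eef_pos: [439.3, 159.0, 107.1]
ee_rot: [-0.0, 0.988, 0.155, 0.0]
force: [-0.0, 0.4, 0.5]
grip_width: -0.001
grip_force: 0.4
```

```bash
python3 -m jog '[[0,0.0,0.002,0,0,0,0],[0,0,0,0,0,0,0]]'
python3 -m jog '[[0,0,0.002,0,0,0,0],[0,0,0,0,0,0,0]]'
python3 - <<'E'
from h import *
cv2.imwrite("pics/s1.png",cv2.resize(eyes.capture("side")[200:360,270:450],None,fx=3.3,fy=3.3)[:,:,::-1])
E
```

```text
time_s: 3.35
eef_pos: [439.2, 158.9, 105.1]
ee_rot: [0.0, 0.988, 0.155, 0.0]
force: [-0.7, 0.4, 1.9]
grip_width: 0.001
grip_force: 0.3
time_s: 3.55
eef_pos: [439.3, 158.9, 104.2]
ee_rot: [0.0, 0.988, 0.155, 0.0]
force: [-5.9, 0.9, 15.4]
grip_width: -0.001
grip_force: 7.5
```

View pics/s1.png

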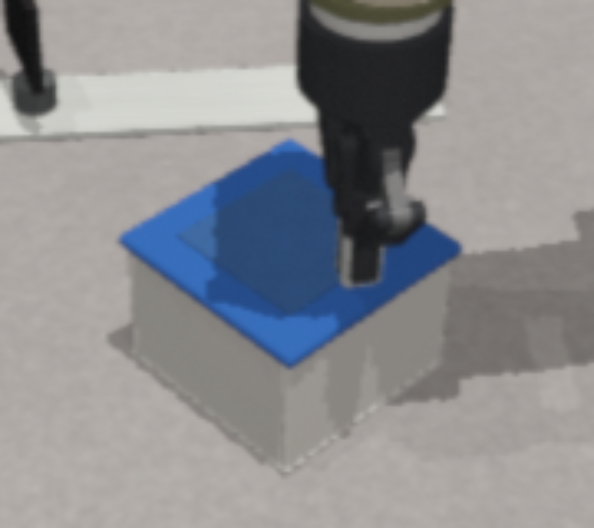

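The side view shows the lid lying on the tub rim with the fingertip on it near the front edge. The force jumped to 15 N at the expected home height (TCP 104.2). I'll press a little more to confirm it is on the stop, then lift off.

```bash
python3 -m jog '[[0,0,0.0015,0,0,0,0],[0,0,0,0,0,0,0],[0,0,0,0,0,0,0]]'
python3 -m jog '[[0,0,-0.02,0,0,0,0],[0,0,-0.05,0,0,0,0],[0,0,-0.05,0,0,0,0.085],[0,0,0,0,0,0,0.085]]'
python3 - <<'E'
from h import *
np.set_printoptions(precision=1,suppress=True)
from scipy.spatial.transform import Rotation as R
C={};Q={}
for n,b in(("top",(200,200,330,340)),("side",(300,235,420,310))):
    im=eyes.capture(n);C[n]=cam(n);c=biggest(mask(im,(100,120,40),(125,255,255)),b);Q[n]=cv2.approxPolyDP(cv2.convexHull(c),6,True)[:,0];print(n,Q[n].tolist())
for q in Q["side"]: print(q,min((tri(C["top"],p,C["side"],q) for p in Q["top"]),key=lambda t:t[1]))
s=sense();r=rot(s);print(s["joints"],s["eef_pos"],r)
# rest normal = rig 9.7+195 -> tool y direction (mod 180)
h=9.7+195; a=np.degrees(np.arctan2(r[1,1],r[0,1])); print("toolY",a,"normal",h, "clockwise turn needed (mod180)",(a-h)%180)
print("to above grip",r.T@(np.array([676,-105.7,230])-s["eef_pos"]))
E
```

```text
time_s: 3.9
eef_pos: [439.4, 159.0, 103.8]
ee_rot: [0.0, 0.988, 0.155, 0.0]
force: [-10.2, -0.4, 29.3]
grip_width: 0.001
grip_force: 14.9
time_s: 4.3
eef_pos: [441.6, 159.0, 227.5]
ee_rot: [0.001, 0.988, 0.155, 0.006]
force: [0.4, 0.0, -0.6]
grip_width: 0.331
grip_force: 0.0
top [[271, 227], [312, 277], [261, 319], [254, 311], [261, 235]]
side [[358, 243], [408, 276], [355, 309], [307, 271]]
[358 243] (array([482.6,  36.6,  91.9]), np.float64(0.8875394723622736))
[408 276] (array([385.2, 124.7,  88.4]), np.float64(0.7605390221952582))
[355 309] (array([494.6,  40.6, -85.2]), np.float64(9.140662266350553))
[307 271] (array([571.8, 135.5,  94.2]), np.float64(0.1912390566586251))
[ 0.1  0.2  1.7 -0.   1.2  1.4] [439.5 158.8 222.2] [[ 1.   0.3  0. ]
 [ 0.3 -1.  -0. ]
 [ 0.   0.  -1. ]]
toolY -72.19547327773033 normal 204.7 clockwise turn needed (mod180) 83.10452672226967
to above grip [144.4 324.1  -7.4]
```

The lid is home: the front corner now sits at about 88–92 mm, and it held 29 N with no give. The free yaw choice is counter-clockwise by 97°, which keeps joint 6 in range for the later turn. I'll go above the grip.

```bash
J="python3 -m jog"
$J '[[0.018,0.0405,0,0,0,0,0.085],[0.018,0.0405,0,0,0,0,0.085],[0.018,0.0405,0,0,0,0,0.085],[0.018,0.0405,0,0,0,0,0.085],[0.018,0.0405,0,0,0,0,0.085]]' 
$J '[[0.018,0.0405,0,0,0,0,0.085],[0.018,0.0405,0,0,0,0,0.085],[0.018,0.0405,0,0,0,0,0.085],[0,0,0,0,0,-0.141,0.085],[0,0,0,0,0,-0.141,0.085]]'
$J '[[0,0,0,0,0,-0.141,0.085],[0,0,0,0,0,-0.141,0.085],[0,0,0,0,0,-0.141,0.085],[0,0,0,0,0,-0.141,0.085],[0,0,0,0,0,-0.141,0.085]]'
$J '[[0,0,0,0,0,-0.141,0.085],[0,0,0,0,0,-0.141,0.085],[0,0,0,0,0,-0.141,0.085],[0,0,0,0,0,-0.141,0.085],[0,0,0,0,0,-0.141,0.085]]'
$J '[[0,0,0,0,0,0,0.085],[0,0,0,0,0,0,0.085]]'
python3 - <<'E'
from h import *
np.set_printoptions(precision=2,suppress=True)
s=sense();im=eyes.capture("wrist");C=cam("wrist",s);v=im[:,:,::-1].copy()
c=biggest(mask(im,(18,120,80),(35,255,255)));r=cv2.minAreaRect(c);print(r)
cv2.imwrite("pics/w2.png",v)
R_=rot(s);print(s["joints"],s["eef_pos"],"toolY",np.degrees(np.arctan2(R_[1,1],R_[0,1])))
E
```

```text
time_s: 4.9
eef_pos: [587.3, -8.0, 219.7]
ee_rot: [-0.0, 0.988, 0.155, -0.002]
force: [-0.6, 1.0, 0.2]
grip_width: 0.992
grip_force: 0.0
time_s: 5.4
eef_pos: [675.3, -106.8, 218.1]
ee_rot: [-0.001, 0.956, 0.294, -0.002]
force: [-1.2, 0.2, -0.1]
grip_width: 0.997
grip_force: 0.0
time_s: 5.9
eef_pos: [675.0, -105.6, 219.2]
ee_rot: [-0.001, 0.795, 0.607, -0.001]
force: [0.5, -0.7, -0.5]
grip_width: 0.997
grip_force: 0.0
time_s: 6.4
eef_pos: [675.0, -105.6, 219.3]
ee_rot: [-0.002, 0.537, 0.844, -0.001]
force: [0.4, 0.3, 0.4]
grip_width: 0.997
grip_force: 0.0
time_s: 6.6
eef_pos: [675.2, -105.6, 220.3]
ee_rot: [-0.001, 0.541, 0.841, -0.0]
force: [-0.4, -0.3, 0.3]
grip_width: 0.997
grip_force: 0.0
((315.5, 251.5), (85.0, 21.0), 90.0)
[-0.33  0.7   0.96 -0.    1.49 -0.75] [ 675.15 -105.57  220.3 ] toolY 24.527959393168437
```

View pics/w2.png

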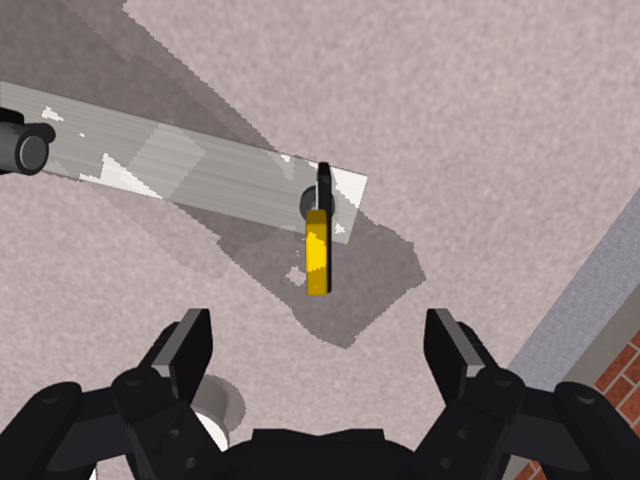

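The wrist view shows the yellow grip centred at (316,252), exactly upright in the image, so it is parallel to the pads; the mirror is at rest and the fingers are open on either side of it. Working out the offset.

Run:
```python
from h import *
np.set_printoptions(precision=1,suppress=True)
s=sense();C=cam("wrist",s);r=rot(s)
im=cv2.cvtColor(cv2.imread("pics/w2.png"),cv2.COLOR_BGR2RGB);m=mask(im,(18,120,80),(35,255,255))
ys,xs=np.nonzero(m[180:320,290:345]);print(ys.min()+180,ys.max()+180,xs.min()+290,xs.max()+290)
for p in((316,ys.min()+180),(316,ys.max()+180)):
  for z in(123,157): w=onz(C,p,z);print(p,z,w,r.T@(w-s["eef_pos"]))
for p in((307,270),(327,270)): print(r.T@(onz(C,p,157)-s["eef_pos"]))
```

```text
209 294 305 326
(316, np.int64(209)) 123 [663.7 -84.3 123. ] [24.1 -1.5 97.7]
(316, np.int64(209)) 157 [660.3 -76.3 157. ] [32.7 -1.3 63.7]
(316, np.int64(294)) 123 [ 688.5 -138.6  123. ] [-35.7  -1.5  97.6]
(316, np.int64(294)) 157 [ 681.5 -122.6  157. ] [-18.2  -1.3  63.6]
[-3.  -6.5 63.7]
[-3.   4.9 63.6]
```

```bash
J="python3 -m jog"
$J '[[0.003,-0.001,0.03,0,0,0,0.085],[0,0,0.03,0,0,0,0.085],[0,0,0.023,0,0,0,0.085],[0,0,0,0,0,0,0.04],[0,0,0,0,0,0,0.04]]' 80
$J '[[0,0,0,0,0,0,0.025],[0,0,0,0,0,0,0.02],[0,0,0,0,0,0,0.02]]'
$J '[[0,0,0,0,0,0,0],[0,0,0,0,0,0,0],[0,0,0,0,0,0,0],[0,0,0,0,0,0,0]]'
```

```text
time_s: 7.15
eef_pos: [673.5, -103.3, 139.4]
ee_rot: [0.0, 0.54, 0.842, 0.0]
force: [-0.1, -0.4, -0.2]
grip_width: 0.687
grip_force: 0.0
time_s: 7.45
eef_pos: [673.5, -103.3, 139.8]
ee_rot: [0.001, 0.539, 0.842, 0.0]
force: [0.8, -0.4, -0.1]
grip_width: 0.232
grip_force: 0.0
time_s: 7.85
eef_pos: [673.1, -103.4, 139.7]
ee_rot: [0.0, 0.539, 0.842, -0.0]
force: [-5.1, -0.8, 5.4]
grip_width: 0.128
grip_force: 78.8
```

Firmly gripped and well centred. Turning it clockwise by about 0.80 rad.

```bash
J="python3 -m jog"
$J '[[0,0,0,0,0,0.08,0],[0,0,0,0,0,0.08,0],[0,0,0,0,0,0.08,0],[0,0,0,0,0,0.08,0],[0,0,0,0,0,0.08,0]]'
$J '[[0,0,0,0,0,0.08,0],[0,0,0,0,0,0.08,0],[0,0,0,0,0,0.08,0],[0,0,0,0,0,0.08,0],[0,0,0,0,0,0.08,0]]'
$J '[[0,0,0,0,0,0,0],[0,0,0,0,0,0,0],[0,0,0,0,0,0,0]]'
python3 - <<'E'
from h import *
s=sense();r=rot(s);print("toolY",np.degrees(np.arctan2(r[1,1],r[0,1])),s["wrist_torque"],s["force"])
im=eyes.capture("wrist");cv2.imwrite("pics/w3.png",im[:,:,::-1])
E
```

```text
time_s: 8.35
eef_pos: [673.3, -103.4, 139.7]
ee_rot: [0.0, 0.697, 0.717, 0.0]
force: [-3.1, -0.1, 5.2]
grip_width: 0.128
grip_force: 78.7
time_s: 8.85
eef_pos: [673.6, -103.4, 139.7]
ee_rot: [0.001, 0.825, 0.564, 0.0]
force: [-0.6, -1.0, 3.8]
grip_width: 0.125
grip_force: 78.5
time_s: 9.15
eef_pos: [673.6, -103.4, 139.7]
ee_rot: [0.001, 0.824, 0.567, 0.0]
force: [-0.3, -1.1, 5.0]
grip_width: 0.124
grip_force: 78.6
toolY -20.940265700961923 [-0.08724634  0.2120168   0.10489355] [-0.27492657 -1.11149483  5.02602762]
```

View pics/w3.png

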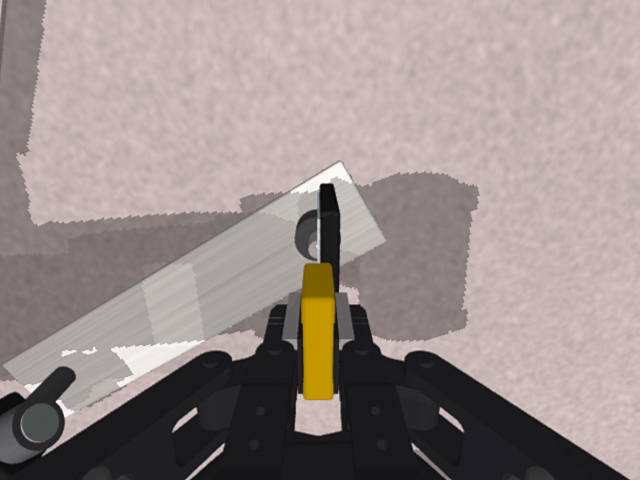

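The wrist view shows the grip (318,330) held square between the pads and the mirror turned. The plate edge runs (4,362)–(341,162), which gives a check of the rig heading.

Run:
```python
from h import *
s=sense();C=cam("wrist",s)
H=lambda a,b,z:np.degrees(np.arctan2(*((onz(C,b,z)-onz(C,a,z))[[1,0]])))
print("long",H((4,362),(341,162),8),"end",H((341,162),(385,240),8)+90, onz(C,(341,162),8),onz(C,(385,240),8))
C=cam("top");im=eyes.capture("top");cv2.imwrite("pics/t2.png",im[:,:,::-1])
```

```text
long 9.785946840653589 end 9.678090381048236 [705.68975696 -63.63351382   8.        ] [ 716.93322827 -129.56231919    8.        ]
```

```bash
python3 -m jog '[[0,0,0,0,0,0.005,0],[0,0,0,0,0,0,0],[0,0,0,0,0,0,0]]'
python3 - <<'E'
from h import *
from rig import finish_job
s=sense();r=rot(s);a=np.degrees(np.arctan2(r[1,1],r[0,1]));print("toolY",a,s["grip_force"])
if abs(a+21.25)<0.6: print(finish_job())
E
```

```text
time_s: 9.55
eef_pos: [673.6, -103.4, 139.6]
ee_rot: [0.001, 0.825, 0.565, 0.0]
force: [-0.6, -0.4, 5.5]
grip_width: 0.132
grip_force: 78.6
toolY -21.2275088923144 78.62762331962585
the job is handed in; nothing more can be done
None
```

I pressed the lid home against its stop, turned the mirror so the camera's line of sight should meet the orange disc (about 2 mm by calculation, not seen in the bench camera's own view), and handed in at about 9.6 s still gripping the mirror, with no contact made with the carton, spotlight or tape.

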